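# Hold a pump bracket against the sprung fence

## Task

On the fastening jig, slide the knobbed size stop all the way to its outer end stop, then set the loose aluminium bracket flat on the jig with one long edge along the sprung fence and its side up against the size stop. Press it squarely into the fence with a steady push of about 10 N (which drives the fence back about 10 mm, never to the end of its travel) and finish while still holding it there with the gripper, as a third hand for the colleague who will screw it down. Leave the other things on the bench where they are.

Things in the scene. Friction and masses are not known exactly. Their poses are not given: they have to be found in the camera images.
- jig: The fastening jig, fixed to the bench: aluminium base plate 200 x 210 x 10 mm. Origin at the centre of its underside; x points to the fence, y to the outer end stop of the size slide, z up. In this frame (mm) the plate's top is z=10; the fence's front face is the plane x=40 when nothing presses it, from y=-45 to 55, z 11 to 28; behind it a spring housing at x 84 to 100, 30 high. The bracket's right place, pressed with 10 N, has its centre at x=15, y=5.
- fence (a joint): Travel of the sprung fence along the jig's +x (m): 0 as free, 0.020 at the end of its travel. Spring with preload: 2 N to start moving, then 0.8 N per mm, so 10 mm = 10 N, 5 mm = 6 N, 15 mm = 14 N. Two fine lines on the plate by the fence's pointer (its -y end) mark 5 and 15 mm of travel.
- fence_face (a point): Middle of the fence's front face (steel strip 100 mm long, 17 mm high) that the bracket bears on, 20 mm above the jig's underside, at x=40, y=5 mm in the jig's frame while nothing presses; moves with joint fence along the jig's x. Axes as the jig's.
- size_slide (a joint): Travel of the size slide along the jig's +y (m): 0.040 at its outer end stop. It starts somewhere inward, where its block stands in the bracket's place. Friction about 3 N; stays where it is left.
- slide_knob (a point): Point on the axis of the upright round knob (22 mm diameter, 40 mm tall) on the slide's block, 25 mm above the block's top and 15 mm below the knob's top; 55 mm above the jig's underside. Block 60 (x) x 40 (y) mm, its top 30 mm above the jig's underside.
- slide_face (a point): Middle of the slide block's flat side that the bracket rests against; it looks to the jig's -y, 20 mm inward of the knob's axis. Axes as the jig's. With the slide at its end stop it lies at y=50 mm in the jig's frame.
- bracket: The loose aluminium bracket, 0.25 to 0.5 kg: base 70 (its x) x 90 (its y) x 18 mm thick, on top in the middle a square boss 30 x 30 mm that reaches 62 mm above the underside. Origin at the centre of the underside, z up. Half-turn symmetric. A long (90 mm) edge goes against the fence.
- bracket_center (a point): Centre of the bracket, half-way up (31 mm above its underside), on the boss's axis; axes as the bracket's. The boss's flat sides to grip lie 18 to 62 mm above the underside.
- beaker_y: Glass beaker with yellow contents, 62 mm wide, 72 mm tall. Origin at the centre of its underside. A bystander.
- sample_cup: Clear plastic sample cup, 50 mm wide, 36 mm tall. Origin at the centre of its underside. A bystander.
- small_bottle: White plastic bottle with cap, 47 mm wide, 100 mm tall. Origin at the centre of its underside. A bystander.
- flask: Conical glass flask, 65 mm wide, 112 mm tall. Origin at the centre of its underside. A bystander.
- loose_cap: Maroon jar cap lying flat and open, 60 mm wide, 16 mm high. Origin at the centre of its underside. A bystander.
Not all that is in view belongs to the job. What is shaped like the bracket but red is not meant.

How it is judged:
By the outcome, as a careful person would: the job done as asked, in the order asked, and still so for the second after the job is handed in, while the arm keeps its last pose, push and grip.
It also fails if it takes over 56 s, if anything falls off the work surface, if the arm or the gripper's body presses on something with over 40 N, if the wrist force passes 120 N, or if a joint passes its speed limit or range.

## Robot

A 6-joint arm with a two-finger parallel gripper is mounted at the origin on a cart in front of the work surface, level with it; the furniture and walls round the work are solid. World frame = base frame: x ahead of the robot, y to its left, z up, the work surface at z = 0. Lengths are in mm, angles in rad, forces in N, time in s.
With the tool pointing down it reaches from about 350 to 875 mm from the base axis. Payload 4.2 kg.
Tool frame: the origin (TCP) lies at the very end of the fingers, on their centre line; the grasp point (between the pads) lies 19 mm behind it; z points along the fingers, y is the line along which they close (so a half turn about z gives the same grasp; the last joint's range is limited). The gripper opens to 85 mm and grips with 20 to 120 N. Pads are 22 mm wide; open, the fingers measure 114 mm over their backs; the gripper's body (76 mm by 85 mm) begins 54 mm behind the grasp point. The pads swing forward as they close: fully open they stand 13 mm farther back than shut.
Start: joints at [-1.054, 0.385, 0.008, 0, -1.194, -0.259], TCP at [159.363, -604.32, 231.312] pointing down, gripper open.
Joint ranges: [-3.14, 3.14], [-1.21, 2.06], [-1.07, 1.41], [-3.16, 2.05], [-2.99, -0.16], [-3.1, 3.1]. Speed limits (rad/s): [2.79, 2.79, 3.14, 3.14, 3.14, 3.14].

## Interface

Orientations are given as a unit quaternion [x, y, z, w].
In Python, from bench import arm, optics gives the robot as it stands. The module is installed in compiled form; this text tells all that it offers.
- The arm moves only by the tool step_arm, never from a script. Its argument "motion" is a list of rows, each an object with "dr": the turn, a rotation vector about the tool's x, y, z in units of 8 degrees (1.0 is 8 degrees), a list of three; "slide": the shift along the tool's x, y, z in mm, a list of three; "jaw": the finger opening in mm, from 0 to 85.4. A call has exactly 8 rows; each row is the pose to reach, as a shift and turn from the pose commanded when the call began, along the tool's axes at that moment; what a row does not reach only later rows make up. A row lasts 1/8 s, in which the tool goes at most 62.5 mm and 10.7 degrees, less where a joint would pass 70% of its speed; a pose out of reach is approached as far as the arm can. A call with a gripper value outside its range is refused whole. The fingers move at their own pace and stop on an object; the grip force is fixed at half the most. Time passes only in rows, so rows that repeat a pose let the fingers close, or fill a call up. It gives the time, the measured TCP pose, the force, the opening and the grip force at its end, in the units of the state.
- arm.read_state(): the state, without advancing time (a new reading comes with each control period).
- optics.get_image(name): name is "side" or "top" or "wrist"; returns the picture (480x640x3 uint8, blue, green, red); there is no depth.
- optics.camera_info(name): a dict with "camera_matrix" (3x3 intrinsics, pixels), "k1" (the pictures are not rectified: a ray, as slopes to the right and down, at radius r is drawn at 1 + k1 r^2 times it, then the intrinsics apply), "view" (4x4, takes a point from world to camera coordinates); the wrist camera has in their place "T_tool_cam" (4x4, takes a point from camera to tool coordinates, whose origin is the TCP and whose axes are the flange's). Camera axes: x right, y up, looking along -z (the intrinsics and any distortion apply to the point x, -y, -z); pixel columns grow to the right and rows downward; lengths in mm; the calibration is good to about 2 mm. A picture is of the moment at which its call begins: read the wrist's pose just before it. camera_info takes no time and is no camera call.
- arm.job_done(): hands the job in; it is judged then, once.
The state is a dict: "clock": time; "joints": joint angles; "joint_vel": joint speeds; "joint_efforts": joint torques, N m; "position": TCP position; "ee_rot": TCP orientation; "contact_force": force on the tool from outside, world axes, zero at the start; "wrist_torque": the same for the moment, N m; "gripper_width": finger opening in mm; "grasp_force": force on a finger pad.
Only numpy, scipy, OpenCV 4.12 (cv2) and the standard library are available. Lean on these libraries where they do the work, as an engineer would, in place of code of your own. Each camera call takes 0.05 s, during which the arm holds its last target. There are 200 camera calls.

## Working session

There is one attempt and no reset: what is moved stays moved. The work goes in short steps, Python scripts to look and compute and a tool call to move; the robot and the scene stay as the last step left them, time stands still between calls to the robot, and variables do not carry over. Pictures are saved under pics/ and viewed, at most 10 in all, crops included, and the job is handed in when it is done.

Besides the shell and the picture viewer there is one more tool, called after "Request:" by a JSON object that holds its "api" and its "payload". step_arm: Moves the arm, as the interface text tells. Its arguments: {"type":"object","properties":{"motion":{"type":"array","items":{"type":"object","properties":{"dr":{"type":"array","items":{"type":"number"}},"slide":{"type":"array","items":{"type":"number"}},"jaw":{"type":"number"}}}}},"required":["motion"]}

```bash
mkdir -p pics; python3 - <<'E'
from bench import arm,optics
import cv2
for n in("top","side"):
    cv2.imwrite(f"pics/{n}0.png",optics.get_image(n)); c=optics.camera_info(n); print(n,c)
print(optics.camera_info("wrist"));print(arm.read_state())
E
```

```text
top {'camera_matrix': array([[559.02269622,   0.        , 314.54664145],
       [  0.        , 559.02269622, 248.50040285],
       [  0.        ,   0.        ,   1.        ]]), 'k1': -0.06488422919329967, 'view': array([[ 1.06636545e-02, -9.99937267e-01, -3.42774660e-03,
         1.03245798e+02],
       [ 9.91667557e-01,  1.01352310e-02,  1.28424037e-01,
        -5.91537894e+02],
       [-1.28381240e-01, -4.76865467e-03,  9.91713425e-01,
        -1.29554277e+03],
       [ 0.00000000e+00,  0.00000000e+00,  0.00000000e+00,
         1.00000000e+00]])}
side {'camera_matrix': array([[623.38248749,   0.        , 325.8255209 ],
       [  0.        , 623.38248749, 240.39070216],
       [  0.        ,   0.        ,   1.        ]]), 'k1': -0.2108928976012846, 'view': array([[ 9.99185981e-01,  4.01304490e-02, -4.11358540e-03,
        -6.03213995e+02],
       [-1.54528274e-02,  4.74943891e-01,  8.79880395e-01,
        -8.44733792e+01],
       [ 3.72637176e-02, -8.79100590e-01,  4.75177407e-01,
        -1.36370841e+03],
       [ 0.00000000e+00,  0.00000000e+00,  0.00000000e+00,
         1.0000000
[... 613 characters left out ...]
0,  3.85493093e-01,  6.76597837e-03, -4.36395796e-04,
       -1.19399455e+00, -2.58587582e-01]), 'joint_vel': array([-2.21164012e-05, -1.27640803e-04,  5.13014938e-03,  1.00076074e-03,
       -1.83321562e-04,  2.04148557e-03]), 'joint_efforts': array([-6.55489057e-04, -3.93320775e+01,  1.88930064e+01,  4.19794902e+00,
       -2.60617227e-03,  5.57025828e-06]), 'position': array([ 159.21049539, -603.84588607,  230.32401717]), 'ee_rot': array([-1.28451902e-01,  9.91715252e-01,  9.67933988e-04, -1.75968640e-04]), 'contact_force': array([ 0.24873181, -0.70529678,  0.11856504]), 'wrist_torque': array([ 0.01514067, -0.01917174,  0.00942648]), 'grasp_force': 0.0, 'gripper_width': 85.65326785055825}
```

View pics/top0.png

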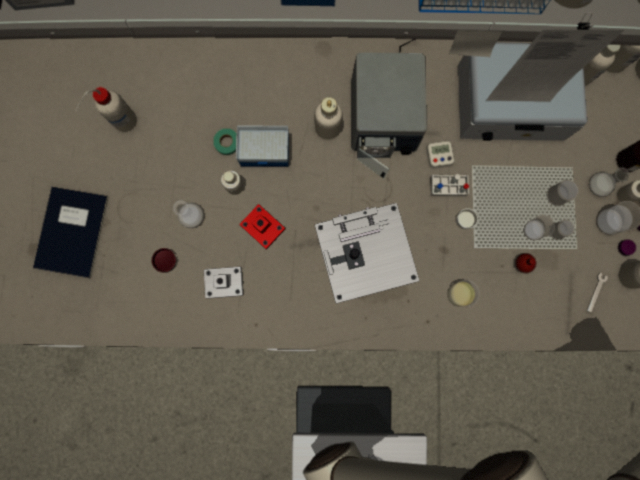

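View pics/side0.png

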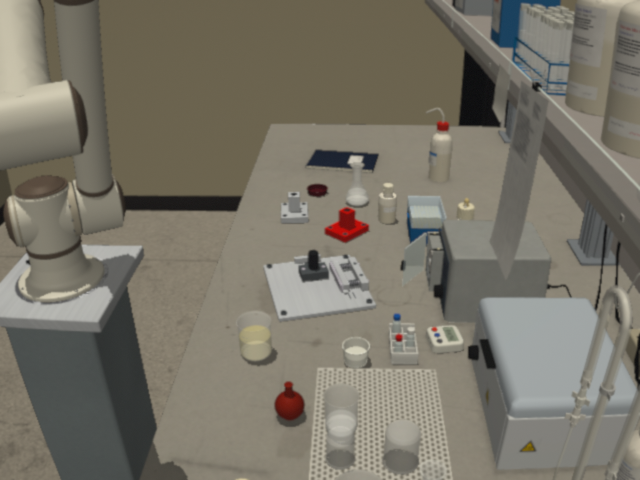

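Candidates: silver bracket at top (223,282), red look-alike at (263,225), and black knob block on jig (353,254) / fence (362,222). By the description, silver at (223,282) is the bracket. I'll check this in a close crop.

```bash
cat > h.py <<'E'
import numpy as np,cv2
from bench import arm,optics
from scipy.spatial.transform import Rotation as R
def cam(n,st=None):
    c=optics.camera_info(n)
    if n=="wrist":
        T=np.eye(4);T[:3,:3]=R.from_quat(st["ee_rot"]).as_matrix();T[:3,3]=st["position"]
        V=np.linalg.inv(T@c["T_tool_cam"])
    else: V=c["view"]
    return c["camera_matrix"],np.array([c["k1"],0,0,0,0.]),V
def px2w(n,uv,z,st=None):
    K,d,V=cam(n,st); C=np.linalg.inv(V)
    s=cv2.undistortPoints(np.array(uv,float).reshape(-1,1,2),K,d)[:,0]
    r=np.c_[s[:,0],-s[:,1],-np.ones(len(s))]@C[:3,:3].T
    o=C[:3,3]; z=np.broadcast_to(z,len(s)); return o+r*((z-o[2])/r[:,2])[:,None]
def w2px(n,P,st=None):
    K,d,V=cam(n,st); p=np.atleast_2d(P)@V[:3,:3].T+V[:3,3]
    return cv2.projectPoints((p*[1,-1,-1]).reshape(-1,1,3),np.zeros(3),np.zeros(3),K,d)[0][:,0]
E
python3 - <<'E'
import cv2
a=cv2.imread("pics/top0.png")[195:310,195:425]
cv2.imwrite("pics/c0.png",cv2.resize(a,(800,400),interpolation=cv2.INTER_CUBIC))
E
```

```text
(no output)
```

View pics/c0.png

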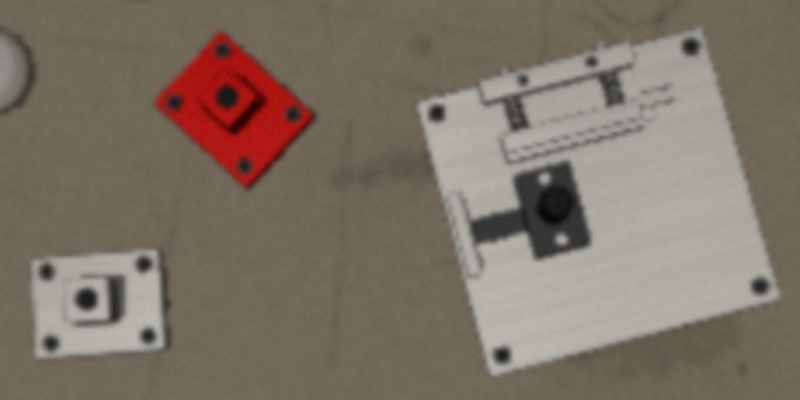

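The crop confirms the silver bracket (corners at crop (33,262),(160,250),(165,347),(38,357)). The jig corners are (418,103),(704,30),(778,297),(492,375) and the knob top is (555,203).

```bash
python3 - <<'E'
from h import *
f=lambda p:np.array(p,float)/3.478+195
J=px2w("top",f([(418,103),(704,30),(778,297),(492,375)]),10)
B=px2w("top",f([(33,262),(160,250),(165,347),(38,357)]),18)
for Q in(J,B):
    print(Q.round(1).tolist(),Q.mean(0).round(1),[round(float(np.linalg.norm(Q[i]-Q[(i+1)%4])),1) for i in range(4)])
    for d in (Q[0]-Q[1],Q[3]-Q[2]): print(np.degrees(np.arctan2(-d[0],d[1])))
    for d in (Q[0]-Q[3],Q[1]-Q[2]): print(np.degrees(np.arctan2(d[1],d[0])))
k=px2w("top",f([(555,203)]),70)[0];print(k)
j=J.mean(0);t=np.radians(14.5)
for t in np.radians([14,15,16]):
  X=np.array([np.cos(t),np.sin(t)]);Y=np.array([-X[1],X[0]]);print((k-j)[:2]@X,(k-j)[:2]@Y)
s=arm.read_state();print(R.from_quat(s["ee_rot"]).as_matrix().round(3))
E
```

```text
[[653.1, 108.6, 10.0], [707.8, -93.6, 10.0], [518.7, -143.7, 10.0], [462.7, 55.4, 10.0]] [585.6 -18.3  10. ] [209.5, 195.6, 206.8, 197.7]
15.116012345893704
15.712857569465553
15.623219936431054
14.836319259941408
[[537.1, 375.1, 18.0], [546.5, 286.7, 18.0], [479.2, 281.5, 18.0], [471.3, 369.4, 18.0]] [508.5 328.2  18. ] [88.9, 67.4, 88.2, 66.1]
6.043627584887202
5.188453377737422
4.984129165108321
4.466697289848745
[575.86228447  16.02276129  70.        ]
-1.1318158211598044 35.679115884759554
-0.5089570083844083 35.69343469231765
0.1140568376261207 35.69688093389841
[[-0.967 -0.255 -0.001]
 [-0.255  0.967  0.002]
 [ 0.     0.002 -1.   ]]
```

Request:
{"api": "step_arm", "payload": {"motion": [{"dr": [0,0,0],"slide": [-35,31,0],"jaw": 60},{"dr": [0,0,0],"slide": [-75,66,5],"jaw": 60},{"dr": [0,0,0],"slide": [-115,101,10],"jaw": 60},{"dr": [0,0,0],"slide": [-155,136,15],"jaw": 60},{"dr": [0,0,0],"slide": [-195,171,20],"jaw": 60},{"dr": [0,0,0],"slide": [-235,206,25],"jaw": 60},{"dr": [0,0,0],"slide": [-275,241,30],"jaw": 60},{"dr": [0,0,0],"slide": [-310,272,30],"jaw": 60}]}}

```text
clock: 1.1
position: [390.1, -260.4, 200.7]
ee_rot: [-0.129, 0.992, 0.0, -0.001]
contact_force: [0.4, -0.4, 0.3]
gripper_width: 60.1
grasp_force: 0.0
```

Request:
{"api": "step_arm", "payload": {"motion": [{"dr": [0,0,0],"slide": [-35,31,0],"jaw": 60},{"dr": [0,0,0],"slide": [-75,66,0],"jaw": 60},{"dr": [0,0,0],"slide": [-115,101,0],"jaw": 60},{"dr": [0,0,0],"slide": [-155,136,0],"jaw": 60},{"dr": [0,0,0],"slide": [-195,171,0],"jaw": 60},{"dr": [0,0,-0.06],"slide": [-230,200,0],"jaw": 60},{"dr": [0,0,-0.06],"slide": [-251,221,10],"jaw": 60},{"dr": [0,0,-0.06],"slide": [-251,221,20],"jaw": 60}]}}

```text
clock: 2.1
position: [576.2, 16.8, 179.7]
ee_rot: [-0.133, 0.991, 0.0, -0.001]
contact_force: [-0.2, -0.3, -0.6]
gripper_width: 60.0
grasp_force: 0.0
```

```bash
cat > look.py <<'E'
from h import *
import sys,json,time
def look(name):
    s=arm.read_state(); im=optics.get_image("wrist"); cv2.imwrite(f"pics/{name}.png",im)
    json.dump({k:(v.tolist() if hasattr(v,"tolist") else v) for k,v in s.items()},open(f"pics/{name}.json","w"))
    print(s["clock"],s["position"].round(1),s["contact_force"].round(1),s["gripper_width"]);print(R.from_quat(s["ee_rot"]).as_matrix().round(3)); return s
if __name__=="__main__": look(sys.argv[1])
E
python3 look.py w1
```

```text
2.1 [576.2  16.8 179.7] [-0.2 -0.3 -0.6] 60.04124446410207
[[-0.964 -0.265 -0.002]
 [-0.265  0.964 -0.   ]
 [ 0.002  0.    -1.   ]]
```

View pics/w1.png

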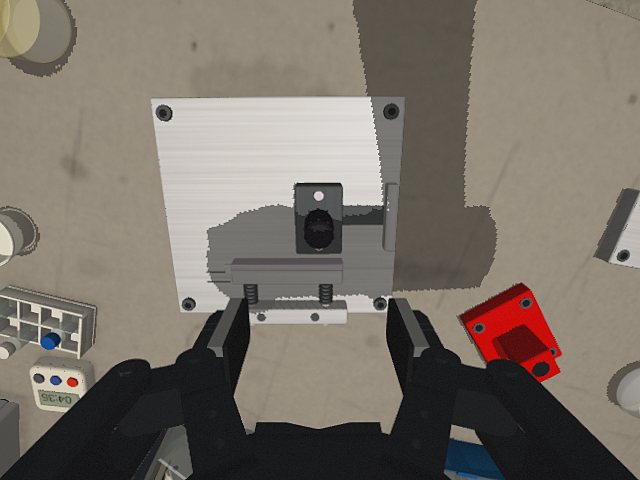

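The wrist picture shows the jig plate corners at (151,98),(405,97),(393,310),(182,313), the knob top about (318,235), and the fence front edge y≈260 from (231) to (343).

```bash
cat >> h.py <<'E'
def jigfit(J,yaw=None):
    m=J.mean(0)[:2]; d=(J[1]-J[0]+J[2]-J[3])[:2]   # along +y (right) if order TL,TR,BR,BL
    t=np.arctan2(-d[0],d[1]); X=np.array([np.cos(t),np.sin(t)]);Y=np.array([-X[1],X[0]]); return m,t,X,Y
E
python3 - <<'E'
from h import *
import json
s=json.load(open("pics/w1.json"))
J=px2w("wrist",[(151,98),(405,97),(393,310),(182,313)],10,s)
m,t,X,Y=jigfit(J);print(J.round(1).tolist(),m,np.degrees(t))
k=px2w("wrist",[(318,235)],70,s)[0];print("knob",k,(k[:2]-m)@X,(k[:2]-m)@Y)
f=px2w("wrist",[(231,259),(343,257),(342,241)],[28,28,10],s);print([((q[:2]-m)@X,(q[:2]-m)@Y) for q in f])
T=R.from_quat(s["ee_rot"]).as_matrix();print("toolshift",T.T@(k-np.array(s["position"])))
E
```

```text
[[517.7, -140.3, 10.0], [462.5, 59.3, 10.0], [649.9, 113.9, 10.0], [708.6, -85.5, 10.0]] [584.67104999 -13.13108034] 15.914921949314781
knob [576.19050032  17.27083735  70.        ] 0.18101060761958154 31.56205882166651
[(np.float64(35.235452428809225), np.float64(-45.17245251072016)), (np.float64(34.22233279197092), np.float64(53.183865586785544)), (np.float64(25.577234351765945), np.float64(53.35427011966424))]
toolshift [ -0.28861802   0.46999795 109.66400464]
```

Request:
{"api": "step_arm", "payload": {"motion": [{"dr": [0,0,0],"slide": [0,0,40],"jaw": 60},{"dr": [0,0,0],"slide": [0,0,80],"jaw": 60},{"dr": [0,0,0],"slide": [0,0,115],"jaw": 60},{"dr": [0,0,0],"slide": [0,0,137],"jaw": 60},{"dr": [0,0,0],"slide": [0,0,137],"jaw": 15},{"dr": [0,0,0],"slide": [0,0,137],"jaw": 15},{"dr": [0,0,0],"slide": [0,0,137],"jaw": 15},{"dr": [0,0,0],"slide": [0,0,137],"jaw": 15}]}}

```text
clock: 3.15
position: [576.2, 15.1, 45.6]
ee_rot: [-0.133, 0.991, -0.0, 0.0]
contact_force: [-2.7, -2.3, 5.0]
gripper_width: 19.9
grasp_force: 59.2
```

```bash
python3 look.py w2
```

```text
3.15 [576.2  15.1  45.6] [-2.7 -2.3  5. ] 19.92236409630584
[[-0.965 -0.263  0.001]
 [-0.263  0.965 -0.   ]
 [-0.001 -0.    -1.   ]]
```

Request:
{"api": "step_arm", "payload": {"motion": [{"dr": [0,0,0],"slide": [0,5,0],"jaw": 15},{"dr": [0,0,0],"slide": [0,10,0],"jaw": 15},{"dr": [0,0,0],"slide": [0,15,0],"jaw": 15},{"dr": [0,0,0],"slide": [0,20,0],"jaw": 15},{"dr": [0,0,0],"slide": [0,24,0],"jaw": 15},{"dr": [0,0,0],"slide": [0,28,0],"jaw": 15},{"dr": [0,0,0],"slide": [0,31,0],"jaw": 15},{"dr": [0,0,0],"slide": [0,31,0],"jaw": 15}]}}

```text
clock: 4.2
position: [567.9, 45.1, 45.5]
ee_rot: [-0.133, 0.991, -0.0, 0.0]
contact_force: [-2.8, -2.7, 7.1]
gripper_width: 19.9
grasp_force: 59.5
```

Request:
{"api": "step_arm", "payload": {"motion": [{"dr": [0,0,0],"slide": [0,1,0],"jaw": 15},{"dr": [0,0,0],"slide": [0,2,0],"jaw": 15},{"dr": [0,0,0],"slide": [0,3,0],"jaw": 15},{"dr": [0,0,0],"slide": [0,4,0],"jaw": 15},{"dr": [0,0,0],"slide": [0,5,0],"jaw": 15},{"dr": [0,0,0],"slide": [0,6,0],"jaw": 15},{"dr": [0,0,0],"slide": [0,6,0],"jaw": 15},{"dr": [0,0,0],"slide": [0,6,0],"jaw": 15}]}}

```text
clock: 5.2
position: [566.3, 50.6, 45.5]
ee_rot: [-0.133, 0.991, -0.0, 0.0]
contact_force: [-2.7, -2.9, 6.3]
gripper_width: 20.0
grasp_force: 59.5
```

Request:
{"api": "step_arm", "payload": {"motion": [{"dr": [0,0,0],"slide": [0,1,0],"jaw": 15},{"dr": [0,0,0],"slide": [0,2,0],"jaw": 15},{"dr": [0,0,0],"slide": [0,3,0],"jaw": 15},{"dr": [0,0,0],"slide": [0,3.5,0],"jaw": 15},{"dr": [0,0,0],"slide": [0,4,0],"jaw": 15},{"dr": [0,0,0],"slide": [0,4,0],"jaw": 15},{"dr": [0,0,0],"slide": [0,4,0],"jaw": 15},{"dr": [0,0,0],"slide": [0,4,0],"jaw": 15}]}}

```text
clock: 6.2
position: [565.8, 52.5, 45.5]
ee_rot: [-0.133, 0.991, -0.002, -0.0]
contact_force: [0.3, -12.5, 5.9]
gripper_width: 20.0
grasp_force: 59.5
```

```bash
python3 look.py w3
```

```text
6.2 [565.8  52.5  45.5] [  0.3 -12.5   5.9] 20.003242923495776
[[-0.965 -0.263  0.   ]
 [-0.263  0.965 -0.003]
 [ 0.    -0.003 -1.   ]]
```

View pics/w3.png

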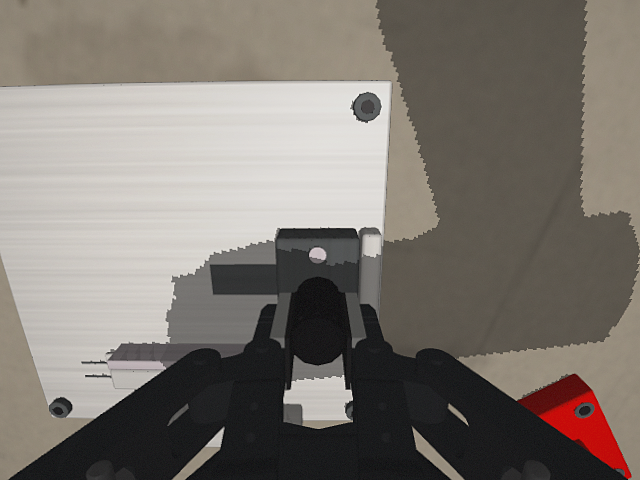

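The slide block rests against the end plate (365,265) with a 12.5 N reaction: end stop reached. The plate's near edge runs (20,87)–(391,81), its corner at (391,81).

```bash
python3 - <<'E'
from h import *
import json
s=json.load(open("pics/w3.json"))
P=px2w("wrist",[(20,87),(391,81),(384,230)],10,s);d=P[1]-P[0]
print(P.round(1).tolist(),np.degrees(np.arctan2(-d[0],d[1])))
for deg in(15.3,15.6,15.9):
    t=np.radians(deg);X=np.array([np.cos(t),np.sin(t)]);Y=np.array([-X[1],X[0]])
    k=np.array([565.8,52.5]); m=k-70*Y
    print(deg,m,[((p[:2]-m)@X,(p[:2]-m)@Y) for p in P], "targets pre", m-10*X+0*Y,"final",m+15*X+5*Y)
E
```

```text
[[509.3, -107.7, 10.0], [462.6, 59.0, 10.0], [531.0, 78.6, 10.0]] 15.633265949855463
15.3 [584.2711135  -15.01901929] [(np.float64(-96.80208477803706), np.float64(-69.59178576930029)), (np.float64(-97.80918022316689), np.float64(103.54821804643538)), (np.float64(-26.648698946994493), np.float64(104.32937375302257))] targets pre [574.62553931 -17.65774979] final [597.42010952  -6.23813645]
15.6 [584.62438744 -14.92137968] [(np.float64(-97.53165538046174), np.float64(-69.08302006493588)), (np.float64(-97.63218222282536), np.float64(104.05988350579246)), (np.float64(-26.468586293896884), np.float64(104.46843479830204))] targets pre [574.99276178 -17.61057788] final [597.72722684  -6.07176953]
15.9 [584.97714531 -14.82189167] [(np.float64(-98.25855210328626), np.float64(-68.57044132931914)), (np.float64(-97.4525075868895), np.float64(104.57061519623794)), (np.float64(-26.287747991135383), np.float64(104.60655087402985))] targets pre [575.35973221 -17.56148386] final [598.03346886  -5.90379684]
```

Request:
{"api": "step_arm", "payload": {"motion": [{"dr": [0,0,0],"slide": [0,-1,0],"jaw": 50},{"dr": [0,0,0],"slide": [0,-2,0],"jaw": 50},{"dr": [0,0,0],"slide": [0,-2,0],"jaw": 50},{"dr": [0,0,0],"slide": [0,-2,0],"jaw": 50},{"dr": [0,0,0],"slide": [0,-2,-30],"jaw": 60},{"dr": [0,0,0],"slide": [0,-2,-70],"jaw": 60},{"dr": [0,0,0],"slide": [0,-2,-110],"jaw": 60},{"dr": [0,0,0],"slide": [0,-2,-130],"jaw": 60}]}}

```text
clock: 7.25
position: [566.8, 53.6, 177.0]
ee_rot: [-0.133, 0.991, 0.0, 0.002]
contact_force: [0.1, 0.8, -0.0]
gripper_width: 59.9
grasp_force: 0.0
```

```bash
python3 look.py w4;python3 - <<'E'
from h import *
s=arm.read_state()
T=R.from_quat(s["ee_rot"]).as_matrix();print("to bracket",T.T@(np.array([508.5,328.2,180])-s["position"]))
E
```

```text
7.25 [566.8  53.6 177. ] [ 0.1  0.8 -0. ] 59.92001922398555
[[-0.965 -0.264  0.004]
 [-0.264  0.965  0.001]
 [-0.004  0.    -1.   ]]
to bracket [-15.15942121 280.41251511  -0.89792575]
```

Request:
{"api": "step_arm", "payload": {"motion": [{"dr": [0,0,0.15],"slide": [-2,35,0],"jaw": 70},{"dr": [0,0,0.3],"slide": [-4,75,0],"jaw": 70},{"dr": [0,0,0.5],"slide": [-6,115,0],"jaw": 70},{"dr": [0,0,0.7],"slide": [-8,155,0],"jaw": 70},{"dr": [0,0,0.9],"slide": [-10,195,0],"jaw": 70},{"dr": [0,0,1.1],"slide": [-12,235,0],"jaw": 70},{"dr": [0,0,1.26],"slide": [-15,265,0],"jaw": 70},{"dr": [0,0,1.26],"slide": [-15,280,0],"jaw": 70}]}}

```text
clock: 8.3
position: [506.0, 328.5, 173.3]
ee_rot: [-0.046, 0.999, -0.0, -0.001]
contact_force: [0.4, -0.2, 0.0]
gripper_width: 70.2
grasp_force: 0.0
```

```bash
python3 look.py w5
```

```text
8.3 [506.  328.5 173.3] [ 0.4 -0.2  0. ] 70.18119510470639
[[-0.996 -0.092 -0.001]
 [-0.092  0.996 -0.001]
 [ 0.001 -0.001 -1.   ]]
```

View pics/w5.png

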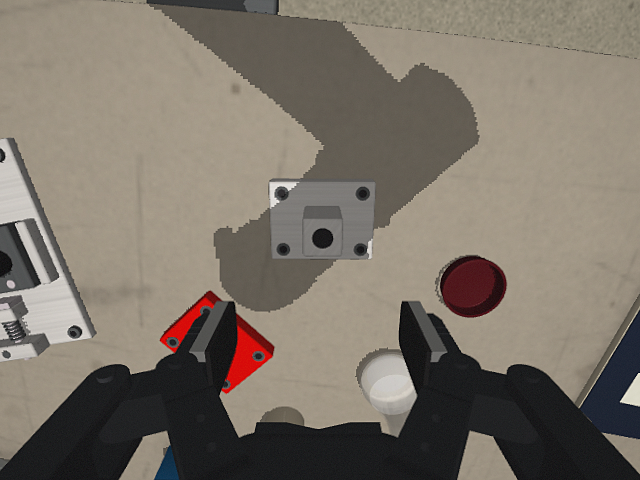

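The view shows the silver bracket's base corners (270,183),(376,184),(374,259),(272,258), boss top centre (322,238), nearest red corner (208,292) and flask about (388,385).

```bash
python3 - <<'E'
from h import *
import json
s=json.load(open("pics/w5.json"));T=R.from_quat(s["ee_rot"]).as_matrix();p=np.array(s["position"])
uv=[(270,183),(376,184),(374,259),(272,258),(322,238),(303,219),(342,220),(342,257),(302,256),(208,292),(272,355),(388,385)]
P=px2w("wrist",uv,[18]*4+[62]*5+[18,18,60],s); Q=(P-p)@T
print(Q.round(1).tolist(), Q[:4].mean(0))
for a,b in((0,1),(3,2),(5,6),(8,7)): d=Q[b]-Q[a];print("yaw in tool",np.degrees(np.arctan2(-d[0],d[1])))
for a,b in((3,0),(2,1)): d=Q[b]-Q[a];print("yaw",np.degrees(np.arctan2(d[1],d[0])))
E
```

```text
[[30.2, -39.3, 155.4], [29.5, 48.7, 155.3], [-37.5, 50.3, 155.2], [-36.6, -40.3, 155.3], [-3.1, 3.5, 111.3], [11.5, -10.4, 111.3], [10.8, 18.0, 111.3], [-18.2, 18.7, 111.3], [-17.4, -11.5, 111.3], [-70.4, -100.7, 155.3], [-139.0, -44.5, 155.2], [-139.0, 61.8, 113.1]] [ -3.59957833   4.85137263 155.29998289]
yaw in tool 0.4740817840330612
yaw in tool 0.5349049313715663
yaw in tool 1.4537052728190285
yaw in tool 1.4667778053353304
yaw 0.8148618323321337
yaw -1.443773696391448
```

Request:
{"api": "step_arm", "payload": {"motion": [{"dr": [0,0,0.06],"slide": [-3.3,4,40],"jaw": 70},{"dr": [0,0,0.06],"slide": [-3.3,4,80],"jaw": 70},{"dr": [0,0,0.06],"slide": [-3.3,4,115],"jaw": 70},{"dr": [0,0,0.06],"slide": [-3.3,4,142],"jaw": 60},{"dr": [0,0,0.06],"slide": [-3.3,4,142],"jaw": 22},{"dr": [0,0,0.06],"slide": [-3.3,4,142],"jaw": 22},{"dr": [0,0,0.06],"slide": [-3.3,4,142],"jaw": 22},{"dr": [0,0,0.06],"slide": [-3.3,4,142],"jaw": 22}]}}

```text
clock: 9.35
position: [509.6, 331.4, 33.0]
ee_rot: [-0.041, 0.999, 0.0, 0.0]
contact_force: [-0.3, -0.6, -2.0]
gripper_width: 28.9
grasp_force: 61.1
```

Request:
{"api": "step_arm", "payload": {"motion": [{"dr": [0,0,0],"slide": [0,0,-25],"jaw": 22},{"dr": [0,0,0],"slide": [0,0,-60],"jaw": 22},{"dr": [0,0,0],"slide": [0,0,-95],"jaw": 22},{"dr": [0,0,0],"slide": [0,-20,-120],"jaw": 22},{"dr": [0,0,-0.2],"slide": [-5,-55,-120],"jaw": 22},{"dr": [0,0,-0.5],"slide": [-10,-95,-120],"jaw": 22},{"dr": [0,0,-0.7],"slide": [-15,-135,-120],"jaw": 22},{"dr": [0,0,-0.9],"slide": [-19,-175,-120],"jaw": 22}]}}

```text
clock: 10.35
position: [542.6, 157.3, 152.4]
ee_rot: [-0.104, 0.995, 0.0, -0.0]
contact_force: [-0.2, -0.1, -3.6]
gripper_width: 29.2
grasp_force: 61.0
```

```bash
cat > tgt.py <<'E'
from h import *
import sys
x,y,z=map(float,sys.argv[1:4])
t=np.radians(15.6);X=np.array([np.cos(t),np.sin(t)]);Y=np.array([-X[1],X[0]])
m=np.array([585.2,-15.]); s=arm.read_state();T=R.from_quat(s["ee_rot"]).as_matrix();p=s["position"]
print("jig pos",((p[:2]-m)@X).round(1),((p[:2]-m)@Y).round(1),p[2].round(1),"yaw",np.degrees(np.arctan2(-T[1,0],-T[0,0])),"tilt",T[:,2].round(4))
print("F jig",(s["contact_force"][:2]@X).round(1),(s["contact_force"][:2]@Y).round(1),s["contact_force"][2].round(1),s["wrist_torque"].round(2),s["gripper_width"])
w=m+x*X+y*Y;print("shift",(T.T@(np.r_[w,z]-p)).round(1))
E
python3 tgt.py -10 0 150
```

```text
jig pos 5.3 177.4 152.4 yaw 11.949999433991023 tilt [-1.e-04  4.e-04 -1.e+00]
F jig -0.2 -0.0 -3.6 [ 0.01 -0.03 -0.01] 29.204011371124615
shift [   4.  -178.     2.4]
```

Request:
{"api": "step_arm", "payload": {"motion": [{"dr": [0,0,-0.1],"slide": [0,-40,0],"jaw": 22},{"dr": [0,0,-0.2],"slide": [2,-80,0],"jaw": 22},{"dr": [0,0,-0.4],"slide": [3,-120,0],"jaw": 22},{"dr": [0,0,-0.46],"slide": [4,-155,0],"jaw": 22},{"dr": [0,0,-0.46],"slide": [4,-178,0],"jaw": 22},{"dr": [0,0,-0.46],"slide": [4,-178,30],"jaw": 22},{"dr": [0,0,-0.46],"slide": [4,-178,55],"jaw": 22},{"dr": [0,0,-0.46],"slide": [4,-178,55],"jaw": 22}]}}

```text
clock: 11.35
position: [573.6, -16.9, 95.3]
ee_rot: [-0.135, 0.991, -0.0, -0.003]
contact_force: [0.9, -1.6, -3.6]
gripper_width: 28.7
grasp_force: 60.7
```

```bash
python3 look.py w6; python3 tgt.py -10 0 60
```

```text
11.35 [573.6 -16.9  95.3] [ 0.9 -1.6 -3.6] 28.71467286612218
[[-0.963 -0.268 -0.006]
 [-0.268  0.963 -0.001]
 [ 0.006  0.001 -1.   ]]
jig pos -10.1 1.1 97.0 yaw 15.579537832965263 tilt [-1.7e-03 -6.0e-04 -1.0e+00]
F jig 0.2 0.0 -2.9 [ 0.05 -0.1  -0.01] 28.845940083071074
shift [-0.2 -1.1 37. ]
```

View pics/w6.png

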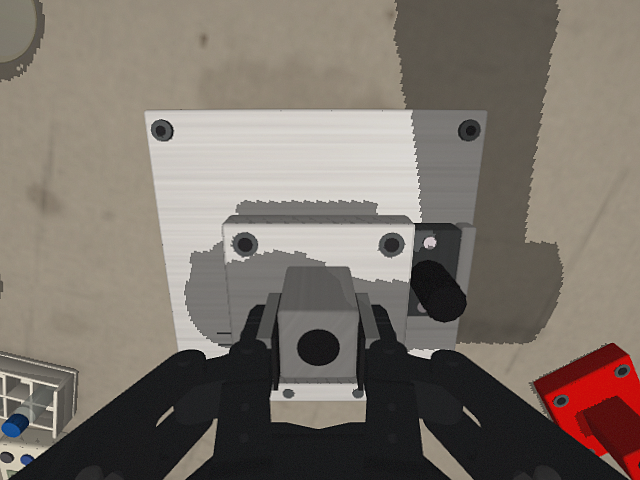

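The bracket hangs square to the plate (its edge (222,222)–(413,222) parallel to the plate edge (145,111)–(487,111)), clear of the slide block at (415–458).

Request:
{"api": "step_arm", "payload": {"motion": [{"dr": [0,0,0],"slide": [0,-1,15],"jaw": 22},{"dr": [0,0,0],"slide": [0,-1,30],"jaw": 22},{"dr": [0,0,0],"slide": [0,-1,42],"jaw": 22},{"dr": [0,0,0],"slide": [0,-1,48],"jaw": 22},{"dr": [0,0,0],"slide": [0,-1,50],"jaw": 22},{"dr": [0,0,0],"slide": [0,-1,51],"jaw": 22},{"dr": [0,0,0],"slide": [0,-1,52],"jaw": 22},{"dr": [0,0,0],"slide": [0,-1,52],"jaw": 22}]}}

```text
clock: 12.4
position: [576.0, -17.4, 45.6]
ee_rot: [-0.135, 0.991, 0.0, 0.0]
contact_force: [0.2, 0.6, -4.2]
gripper_width: 29.1
grasp_force: 60.9
```

```bash
python3 tgt.py -10 5 43
```

```text
jig pos -9.5 0.2 45.6 yaw 15.568189123014978 tilt [ 5.e-04  1.e-04 -1.e+00]
F jig 0.3 0.5 -4.2 [0.03 0.   0.04] 29.09031491425244
shift [0.5 4.8 2.6]
```

Request:
{"api": "step_arm", "payload": {"motion": [{"dr": [0,0,0],"slide": [0,0,0.5],"jaw": 22},{"dr": [0,0,0],"slide": [0,0,1],"jaw": 22},{"dr": [0,0,0],"slide": [0,0,1.5],"jaw": 22},{"dr": [0,0,0],"slide": [0,0,2],"jaw": 22},{"dr": [0,0,0],"slide": [0,0,2.5],"jaw": 22},{"dr": [0,0,0],"slide": [0,0,3],"jaw": 22},{"dr": [0,0,0],"slide": [0,0,3],"jaw": 22},{"dr": [0,0,0],"slide": [0,0,3],"jaw": 22}]}}

```text
clock: 13.4
position: [575.9, -17.4, 42.9]
ee_rot: [-0.136, 0.991, -0.0, 0.0]
contact_force: [-2.8, 1.5, 3.9]
gripper_width: 29.0
grasp_force: 61.9
```

```bash
python3 tgt.py -10 5 43
```

```text
jig pos -9.6 0.2 42.9 yaw 15.579528256118337 tilt [ 2.e-04 -1.e-04 -1.e+00]
F jig -2.2 2.2 3.9 [ 0.22  0.79 -0.03] 28.97183153319453
shift [ 0.4  4.8 -0.1]
```

Request:
{"api": "step_arm", "payload": {"motion": [{"dr": [0,0,0],"slide": [0,0,-0.3],"jaw": 22},{"dr": [0,0,0],"slide": [0,0.8,-0.3],"jaw": 22},{"dr": [0,0,0],"slide": [0,1.6,-0.3],"jaw": 22},{"dr": [0,0,0],"slide": [0,2.3,-0.3],"jaw": 22},{"dr": [0,0,0],"slide": [0,3,-0.3],"jaw": 22},{"dr": [0,0,0],"slide": [0,3.5,-0.3],"jaw": 22},{"dr": [0,0,0],"slide": [0,3.5,-0.3],"jaw": 22},{"dr": [0,0,0],"slide": [0,3.5,-0.3],"jaw": 22}]}}

```text
clock: 14.4
position: [575.7, -13.8, 42.9]
ee_rot: [-0.136, 0.991, -0.0, 0.001]
contact_force: [3.1, -2.8, 3.9]
gripper_width: 29.4
grasp_force: 61.7
```

```bash
python3 tgt.py -10 5 43
```

```text
jig pos -8.8 3.7 42.9 yaw 15.595577298536659 tilt [ 1.7e-03  2.0e-04 -1.0e+00]
F jig 2.3 -3.5 3.9 [-0.95 -0.54  0.03] 29.381995978433576
shift [ 1.2  1.3 -0.1]
```

Request:
{"api": "step_arm", "payload": {"motion": [{"dr": [0,0,0],"slide": [0,0,-0.3],"jaw": 22},{"dr": [0,0,0],"slide": [0,0.3,-0.3],"jaw": 22},{"dr": [0,0,0],"slide": [0,0.6,-0.3],"jaw": 22},{"dr": [0,0,0],"slide": [0,0.9,-0.3],"jaw": 22},{"dr": [0,0,0],"slide": [0,1.2,-0.3],"jaw": 22},{"dr": [0,0,0],"slide": [0,1.2,-0.3],"jaw": 22},{"dr": [0,0,0],"slide": [0,1.2,-0.3],"jaw": 22},{"dr": [0,0,0],"slide": [0,1.2,-0.3],"jaw": 22}]}}

```text
clock: 15.4
position: [574.6, -12.9, 42.9]
ee_rot: [-0.135, 0.991, 0.0, -0.0]
contact_force: [2.8, -1.3, 2.0]
gripper_width: 29.4
grasp_force: 61.6
```

```bash
python3 tgt.py -10 5 43
```

```text
jig pos -9.6 4.9 42.9 yaw 15.568577660309082 tilt [-1.e-04  0.e+00 -1.e+00]
F jig 2.4 -2.0 2.0 [-0.7  -0.63  0.01] 29.37737549416098
shift [ 0.4  0.1 -0.1]
```

Request:
{"api": "step_arm", "payload": {"motion": [{"dr": [0,0,0],"slide": [0,0.3,0],"jaw": 22},{"dr": [0,0,0],"slide": [0,0.6,0],"jaw": 22},{"dr": [0,0,0],"slide": [0,0.9,0],"jaw": 22},{"dr": [0,0,0],"slide": [0,1.2,0],"jaw": 22},{"dr": [0,0,0],"slide": [0,1.2,0],"jaw": 22},{"dr": [0,0,0],"slide": [0,1.2,0],"jaw": 22},{"dr": [0,0,0],"slide": [0,1.2,0],"jaw": 22},{"dr": [0,0,0],"slide": [0,1.2,0],"jaw": 22}]}}

```text
clock: 16.4
position: [574.5, -12.8, 42.9]
ee_rot: [-0.135, 0.991, -0.001, 0.0]
contact_force: [2.7, -6.6, 0.6]
gripper_width: 29.0
grasp_force: 61.5
```

```bash
python3 tgt.py -10 5 43
```

```text
jig pos -9.7 5.0 42.9 yaw 15.56832373845492 tilt [ 2.0e-04 -1.1e-03 -1.0e+00]
F jig 0.9 -7.1 0.6 [-1.98 -1.07 -0.01] 28.965922070477056
shift [ 0.3  0.  -0.1]
```

Request:
{"api": "step_arm", "payload": {"motion": [{"dr": [0,0,0],"slide": [-1.5,-0.4,0],"jaw": 22},{"dr": [0,0,0],"slide": [-3,-0.4,0],"jaw": 22},{"dr": [0,0,0],"slide": [-5,-0.4,0],"jaw": 22},{"dr": [0,0,0],"slide": [-7,-0.4,0],"jaw": 22},{"dr": [0,0,0],"slide": [-9,-0.4,0],"jaw": 22},{"dr": [0,0,0],"slide": [-11,-0.4,0],"jaw": 22},{"dr": [0,0,0],"slide": [-12,-0.4,0],"jaw": 22},{"dr": [0,0,0],"slide": [-12,-0.4,0],"jaw": 22}]}}

```text
clock: 17.4
position: [578.6, -11.7, 43.4]
ee_rot: [-0.135, 0.991, -0.001, -0.008]
contact_force: [-13.0, -7.2, 18.1]
gripper_width: 29.3
grasp_force: 63.7
```

```bash
python3 tgt.py 15 5 43
```

```text
jig pos -5.5 5.0 43.4 yaw 15.526965656069668 tilt [-0.0164 -0.0045 -0.9999]
F jig -14.4 -3.5 18.1 [-2.03  3.56  0.18] 29.275817993913307
shift [-20.5   0.1   0. ]
```

```bash
python3 look.py w7; python3 - <<'E'
from h import *
a=optics.get_image("side")[235:335,250:390]
w=cv2.imread("pics/w7.png")[190:430,160:500]
o=np.zeros((570,800,3),np.uint8)
o[:,:420]=0
b=cv2.resize(a,(399,285),interpolation=cv2.INTER_CUBIC); c=cv2.resize(w,(399,282))
t=optics.get_image("top")[195:305,310:425]; t=cv2.resize(t,(399,382),interpolation=cv2.INTER_CUBIC)
o[:285,:399]=b;o[:382,400:799]=t;o[287:569,:399]=c
cv2.imwrite("pics/m7.png",o)
E
```

```text
17.4 [578.6 -11.7  43.4] [-13.   -7.2  18.1] 29.275817993913307
[[-0.963 -0.268 -0.016]
 [-0.268  0.964 -0.005]
 [ 0.017  0.    -1.   ]]
```

View pics/m7.png

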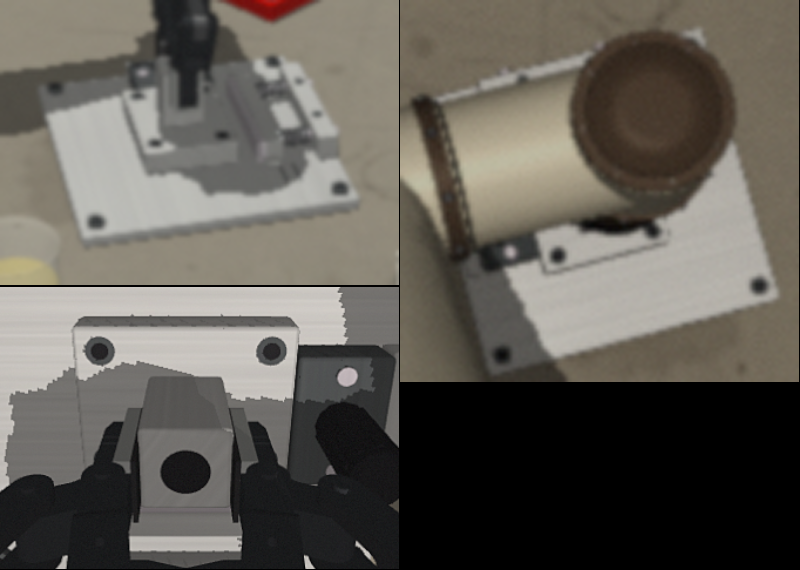

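The side view (upper left) shows the bracket flat on the plate, still short of the fence (bracket edge (237,150), fence (262,150)). It is held by friction from too much downward load (18 N), so I'll unload z.

Request:
{"api": "step_arm", "payload": {"motion": [{"dr": [0,0,0],"slide": [4,0,0],"jaw": 22},{"dr": [0,0,0],"slide": [4,0,-0.4],"jaw": 22},{"dr": [0,0,0],"slide": [4,0,-0.8],"jaw": 22},{"dr": [0,0,0],"slide": [4,0,-1],"jaw": 22},{"dr": [0,0,0],"slide": [3,0,-1],"jaw": 22},{"dr": [0,0,0],"slide": [2,0,-1],"jaw": 22},{"dr": [0,0,0],"slide": [1,0,-1],"jaw": 22},{"dr": [0,0,0],"slide": [1,0,-1],"jaw": 22}]}}

```text
clock: 18.55
position: [578.7, -11.7, 43.3]
ee_rot: [-0.135, 0.991, -0.001, -0.007]
contact_force: [-8.9, -7.9, 10.1]
gripper_width: 29.0
grasp_force: 62.7
```

```bash
python3 tgt.py 15 5 43
```

```text
jig pos -5.4 5.0 43.3 yaw 15.524367710097719 tilt [-0.0145 -0.0039 -0.9999]
F jig -10.7 -5.2 10.1 [-2.13  2.37  0.19] 29.0177975694272
shift [-20.4   0.1   0. ]
```

Request:
{"api": "step_arm", "payload": {"motion": [{"dr": [0,0,0],"slide": [4,0,0],"jaw": 22},{"dr": [0,0,0],"slide": [7,-0.5,0],"jaw": 22},{"dr": [0,0,0],"slide": [7,-1,-1.5],"jaw": 22},{"dr": [0,0,0],"slide": [7,-1,-3],"jaw": 22},{"dr": [0,0,0],"slide": [6,-1,-4],"jaw": 22},{"dr": [0,0,0],"slide": [4,-1,-4],"jaw": 22},{"dr": [0,0,0],"slide": [2,-1,-4],"jaw": 22},{"dr": [0,0,0],"slide": [2,-1,-4],"jaw": 22}]}}

```text
clock: 19.55
position: [583.8, -10.3, 48.0]
ee_rot: [-0.135, 0.991, 0.0, 0.0]
contact_force: [0.3, -1.5, -4.2]
gripper_width: 29.2
grasp_force: 60.8
```

```bash
python3 tgt.py 15 5 43; python3 - <<'E'
from h import *
import json
s=json.load(open("pics/w6.json"));T=R.from_quat(s["ee_rot"]).as_matrix();p=np.array(s["position"])
P=px2w("wrist",[(222,222),(413,222)],p[2]-33+18,s);print(((P-p)@T).round(1))
s=json.load(open("pics/w7.json"));T=R.from_quat(s["ee_rot"]).as_matrix();p=np.array(s["position"])
P=px2w("wrist",[(160+73*.852,190+40*.851),(160+298*.852,190+40*.851)],28,s);print(((P-p)@T).round(1))
E
```

```text
jig pos -0.1 4.9 48.0 yaw 15.57438177624024 tilt [ 7.e-04  4.e-04 -1.e+00]
F jig -0.2 -1.6 -4.2 [-0.56 -0.04  0.04] 29.213268563293827
shift [-15.1   0.1   5. ]
[[ 36.7 -43.2  15.2]
 [ 36.7  43.6  15.2]]
[[ 35.5 -43.5  16. ]
 [ 35.5  44.3  16. ]]
```

Request:
{"api": "step_arm", "payload": {"motion": [{"dr": [0,0,0],"slide": [-1,0,1],"jaw": 22},{"dr": [0,0,0],"slide": [-2,0,2],"jaw": 22},{"dr": [0,0,0],"slide": [-3,0,3],"jaw": 22},{"dr": [0,0,0],"slide": [-3,0,3.8],"jaw": 22},{"dr": [0,0,0],"slide": [-3,0,4.2],"jaw": 22},{"dr": [0,0,0],"slide": [-3,0,4.5],"jaw": 22},{"dr": [0,0,0],"slide": [-3,0,4.5],"jaw": 22},{"dr": [0,0,0],"slide": [-3,0,4.5],"jaw": 22}]}}

```text
clock: 20.55
position: [586.2, -9.8, 43.4]
ee_rot: [-0.135, 0.991, 0.0, 0.0]
contact_force: [-1.1, 0.7, -3.9]
gripper_width: 29.1
grasp_force: 60.8
```

```bash
python3 tgt.py 15 5 43
```

```text
jig pos 2.4 4.7 43.4 yaw 15.565907616980835 tilt [-0.e+00  1.e-04 -1.e+00]
F jig -0.9 1.0 -3.9 [-0.01 -0.02  0.02] 29.10816868258365
shift [-12.6   0.3   0.4]
```

Request:
{"api": "step_arm", "payload": {"motion": [{"dr": [0,0,0],"slide": [-1,0.3,0],"jaw": 22},{"dr": [0,0,0],"slide": [-2,0.5,0],"jaw": 22},{"dr": [0,0,0],"slide": [-3,0.6,0],"jaw": 22},{"dr": [0,0,0],"slide": [-4,0.6,0],"jaw": 22},{"dr": [0,-0.03,0],"slide": [-5,0.6,0],"jaw": 22},{"dr": [0,-0.05,0],"slide": [-6,0.6,0],"jaw": 22},{"dr": [0,-0.05,0],"slide": [-6,0.6,0],"jaw": 22},{"dr": [0,-0.05,0],"slide": [-6,0.6,0],"jaw": 22}]}}

```text
clock: 21.55
position: [590.5, -8.4, 43.2]
ee_rot: [-0.135, 0.991, 0.0, 0.002]
contact_force: [-2.3, -4.4, -2.9]
gripper_width: 29.2
grasp_force: 61.0
```

```bash
python3 tgt.py 15 5 43
```

```text
jig pos 6.9 4.9 43.2 yaw 15.563668583366436 tilt [ 3.6e-03  8.0e-04 -1.0e+00]
F jig -3.4 -3.6 -2.9 [-1.55  0.84  0.16] 29.174757411290734
shift [-8.1  0.1  0.2]
```

Request:
{"api": "step_arm", "payload": {"motion": [{"dr": [0,0,0],"slide": [-0.7,0,0],"jaw": 22},{"dr": [0,0,0],"slide": [-1.4,0,0],"jaw": 22},{"dr": [0,0,0],"slide": [-2.1,0,0],"jaw": 22},{"dr": [0,-0.02,0],"slide": [-2.8,0,0],"jaw": 22},{"dr": [0,-0.03,0],"slide": [-3.5,0,0],"jaw": 22},{"dr": [0,-0.03,0],"slide": [-4,0,0],"jaw": 22},{"dr": [0,-0.03,0],"slide": [-4,0,0],"jaw": 22},{"dr": [0,-0.03,0],"slide": [-4,0,0],"jaw": 22}]}}

```text
clock: 22.55
position: [592.5, -7.9, 42.9]
ee_rot: [-0.135, 0.991, 0.0, 0.002]
contact_force: [-5.8, -5.5, -0.2]
gripper_width: 29.1
grasp_force: 61.3
```

```bash
python3 tgt.py 15 5 43
```

```text
jig pos 9.0 4.9 42.9 yaw 15.546668885524483 tilt [ 0.0035  0.0011 -1.    ]
F jig -7.1 -3.7 -0.2 [-1.7   1.76  0.21] 29.144172105832965
shift [-6.   0.1 -0. ]
```

Request:
{"api": "step_arm", "payload": {"motion": [{"dr": [0,0,0],"slide": [-0.8,0,-0.2],"jaw": 22},{"dr": [0,0,0],"slide": [-1.6,0,-0.3],"jaw": 22},{"dr": [0,0,0],"slide": [-2.4,0,-0.4],"jaw": 22},{"dr": [0,0,0],"slide": [-3.2,0,-0.4],"jaw": 22},{"dr": [0,0,0],"slide": [-4,0,-0.4],"jaw": 22},{"dr": [0,0,0],"slide": [-5,0,-0.4],"jaw": 22},{"dr": [0,0,0],"slide": [-5,0,-0.4],"jaw": 22},{"dr": [0,0,0],"slide": [-5,0,-0.4],"jaw": 22}]}}

```text
clock: 23.55
position: [595.6, -7.0, 43.1]
ee_rot: [-0.135, 0.991, 0.0, -0.0]
contact_force: [-8.3, -6.5, 1.1]
gripper_width: 28.8
grasp_force: 61.5
```

```bash
python3 tgt.py 15 5 43; python3 look.py w8
```

```text
jig pos 12.2 4.9 43.1 yaw 15.527892924793822 tilt [-3.e-04  3.e-04 -1.e+00]
F jig -9.8 -4.0 1.1 [-1.87  2.54  0.21] 28.842391756444567
shift [-2.8  0.1  0.1]
23.55 [595.6  -7.   43.1] [-8.3 -6.5  1.1] 28.842391756444567
[[-0.964 -0.268 -0.   ]
 [-0.268  0.964  0.   ]
 [ 0.     0.    -1.   ]]
```

View pics/w8.png

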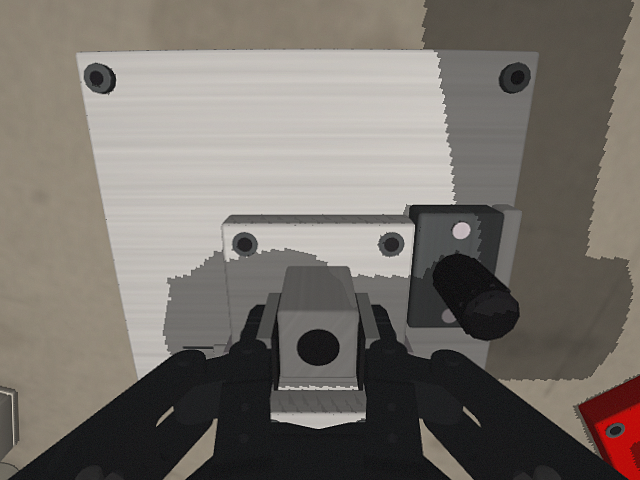

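The picture shows the bracket seated against the slide block (edge (412,224)), plate near edge (77,53)–(538,51), bracket near top edge (223,223)–(414,223), and a travel mark at (198,347) beside the fence end (222,350).

```bash
python3 - <<'E'
from h import *
import json
s=json.load(open("pics/w8.json"))
t=np.radians(15.6);X=np.array([np.cos(t),np.sin(t)]);Y=np.array([-X[1],X[0]])
P=px2w("wrist",[(77,53),(538,51),(223,223),(414,223),(223,215),(198,347),(222,350)],[10,10,28,28,28,10,28],s)
e=(P[:2,:2]@X).mean();d=P[1]-P[0];print("yaw",np.degrees(np.arctan2(-d[0],d[1])))
d=P[3]-P[2];print("byaw",np.degrees(np.arctan2(-d[0],d[1])))
print((P[:,:2]@X-e-100).round(1),(P[:,:2]@Y).round(1))
a=cv2.imread("pics/w8.png")[310:390,150:280];b=cv2.resize(a,(650,400),interpolation=cv2.INTER_CUBIC)
side=optics.get_image("side")[235:335,270:390];b2=cv2.resize(side,(240,200),interpolation=cv2.INTER_CUBIC)
g=cv2.convertScaleAbs(b,alpha=1.8)
cv2.imwrite("pics/m8.png",g)
E
```

```text
yaw 15.750953574487665
byaw 15.575665340968165
[ -99.7 -100.3  -25.8  -25.7  -29.5   53.5   42.4] [-274.1  -68.5 -209.7 -122.8 -209.4 -235.5 -216.1]
```

View pics/m8.png

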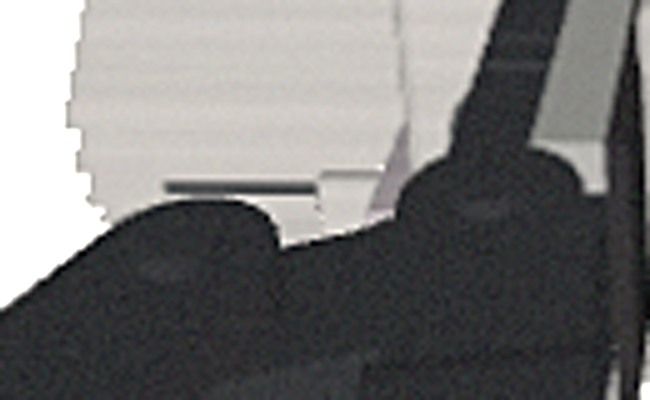

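```bash
python3 - <<'E'
import cv2
a=cv2.imread("pics/w3.png",0); b=cv2.imread("pics/w8.png",0)
for c in(90,100,106,110,114,120,130): print("w3",c,a[338:396,c].tolist())
for c in(190,205,215,220,224): print("w8",c,b[336:356,c].tolist())
E
```

```text
w3 90 [194, 193, 195, 195, 195, 193, 190, 192, 194, 199, 200, 198, 197, 196, 192, 196, 194, 199, 197, 196, 195, 198, 183, 119, 51, 123, 186, 199, 195, 192, 189, 184, 185, 186, 194, 200, 217, 67, 54, 170, 198, 195, 193, 194, 191, 188, 189, 188, 191, 188, 188, 188, 184, 182, 185, 187, 184, 182]
w3 100 [195, 196, 196, 196, 195, 193, 192, 193, 195, 200, 202, 202, 198, 196, 196, 195, 197, 198, 198, 196, 197, 178, 94, 85, 37, 120, 188, 198, 196, 193, 190, 184, 183, 186, 194, 200, 215, 118, 47, 157, 195, 196, 193, 195, 194, 187, 188, 191, 191, 191, 189, 186, 187, 184, 187, 186, 185, 184]
w3 106 [196, 195, 195, 196, 196, 193, 192, 194, 195, 200, 203, 201, 199, 204, 180, 95, 153, 188, 195, 184, 178, 177, 172, 181, 75, 101, 176, 200, 199, 196, 191, 186, 186, 186, 195, 205, 164, 73, 50, 148, 192, 196, 195, 194, 194, 188, 187, 192, 192, 189, 190, 188, 185, 184, 187, 188, 187, 184]
w3 110 [198, 197, 196, 197, 197, 193, 194, 193, 196, 201, 209, 156, 156, 166, 67, 109, 179, 200, 164, 81, 71, 75, 120, 175, 181, 181, 182, 178, 178, 176, 165, 151, 160, 159, 162, 169, 191, 145, 60, 78, 171, 200, 197, 1
[... 740 characters left out ...]
89, 83, 104, 168, 181, 184, 182, 180, 180, 176, 178, 124, 158, 168, 177, 186, 186, 186, 185, 185, 184, 184, 185, 185, 185, 184, 183, 182, 182, 186, 164, 177, 193, 191, 202, 169, 73, 11]
w8 190 [110, 112, 111, 114, 114, 113, 112, 112, 111, 117, 71, 39, 48, 76, 17, 29, 24, 25, 25, 22]
w8 205 [111, 111, 112, 113, 113, 111, 112, 110, 111, 116, 77, 40, 36, 119, 114, 111, 112, 114, 112, 59]
w8 215 [111, 111, 110, 112, 114, 112, 113, 115, 78, 87, 108, 112, 116, 114, 113, 113, 114, 113, 114, 117]
w8 220 [110, 110, 110, 111, 112, 113, 113, 115, 79, 87, 108, 112, 115, 113, 112, 110, 112, 113, 117, 123]
w8 224 [110, 109, 110, 110, 112, 112, 113, 114, 81, 88, 109, 111, 103, 93, 82, 71, 98, 110, 116, 31]
```

```bash
python3 - <<'E'
from h import *
import json
t=np.radians(15.6);X=np.array([np.cos(t),np.sin(t)])
s=json.load(open("pics/w3.json"))
P=px2w("wrist",[(20,87),(391,81),(95,361.8),(95,375.5),(112,361),(112,361),(112,369),(112,369),(118,389)],[10,10,10,10,28,10,28,13,10],s)[:,:2]@X
print("w3",(P-P[:2].mean()-100).round(1))
s=json.load(open("pics/w8.json"))
P=px2w("wrist",[(77,53),(538,51),(198,347.3),(218,344.4),(218,344.4),(218,344.4)],[10,10,10,10,13,28],s)[:,:2]@X
print("w8",(P-P[:2].mean()-100).round(1))
s=json.load(open("pics/w1.json"))
P=px2w("wrist",[(151,98),(405,97),(285,259),(285,259)],[10,10,10,28],s)[:,:2]@X
print("w1",(P-P[:2].mean()-100).round(1))
a=cv2.imread("pics/w1.png",0)
for c in(215,222,250,280): print(c,a[250:290,c].tolist())
E
```

```text
w3 [ -99.9 -100.1   53.2   63.2   38.6   52.4   43.8   55.8   73.2]
w8 [ -99.7 -100.3   53.7   51.7   49.6   39. ]
w1 [-100.3  -99.7   41.2   34.1]
215 [115, 116, 116, 114, 113, 116, 114, 114, 114, 112, 114, 116, 118, 116, 114, 112, 115, 117, 115, 115, 112, 79, 62, 107, 117, 114, 110, 108, 111, 119, 108, 66, 83, 113, 142, 179, 184, 198, 195, 196]
222 [114, 116, 115, 114, 114, 113, 114, 113, 114, 112, 115, 116, 117, 117, 115, 114, 116, 117, 116, 117, 112, 79, 60, 109, 117, 114, 111, 108, 111, 117, 110, 68, 85, 120, 116, 114, 114, 110, 114, 114]
250 [116, 116, 113, 111, 113, 114, 115, 111, 85, 78, 77, 79, 83, 78, 87, 112, 110, 110, 108, 102, 97, 108, 109, 112, 112, 115, 111, 111, 111, 111, 108, 113, 115, 103, 54, 51, 78, 84, 35, 63]
280 [116, 114, 112, 111, 111, 114, 117, 112, 85, 81, 79, 78, 80, 79, 87, 112, 111, 110, 110, 105, 91, 109, 112, 116, 114, 115, 113, 113, 114, 112, 112, 114, 113, 109, 103, 117, 113, 110, 114, 115]
```

Request:
{"api": "step_arm", "payload": {"motion": [{"dr": [0,0,0],"slide": [-1,0,-0.1],"jaw": 22},{"dr": [0,-0.01,0],"slide": [-2,0,-0.2],"jaw": 22},{"dr": [0,-0.02,0],"slide": [-3,0,-0.3],"jaw": 22},{"dr": [0,-0.03,0],"slide": [-4,0,-0.3],"jaw": 22},{"dr": [0,-0.04,0],"slide": [-5,0,-0.3],"jaw": 22},{"dr": [0,-0.04,0],"slide": [-6,0,-0.3],"jaw": 22},{"dr": [0,-0.04,0],"slide": [-6,0,-0.3],"jaw": 22},{"dr": [0,-0.04,0],"slide": [-6,0,-0.3],"jaw": 22}]}}

```text
clock: 24.65
position: [599.1, -6.0, 43.1]
ee_rot: [-0.135, 0.991, 0.0, -0.0]
contact_force: [-13.1, -6.4, 3.8]
gripper_width: 28.7
grasp_force: 61.9
```

```bash
python3 tgt.py 16.7 5 43; python3 look.py w9; python3 - <<'E'
import cv2
b=cv2.imread("pics/w9.png",0)
print("plate", b[20:70,300].tolist()); print("br",b[205:232,300].tolist())
for c in(180,190,198,205,210,215,220,224): print("w9",c,b[318:352,c].tolist())
E
```

```text
jig pos 15.8 4.9 43.1 yaw 15.510307961992034 tilt [-3.e-04  6.e-04 -1.e+00]
F jig -14.3 -2.7 3.8 [-2.08  3.69  0.26] 28.6760841910759
shift [-0.9  0.1  0.1]
24.65 [599.1  -6.   43.1] [-13.1  -6.4   3.8] 28.6760841910759
[[-0.964 -0.267 -0.   ]
 [-0.267  0.964  0.001]
 [ 0.     0.001 -1.   ]]
plate [125, 125, 125, 125, 124, 123, 124, 122, 125, 125, 124, 123, 125, 124, 125, 125, 125, 123, 125, 122, 114, 179, 181, 188, 195, 191, 190, 189, 190, 191, 192, 193, 193, 194, 193, 194, 193, 194, 194, 192, 190, 191, 187, 189, 190, 190, 193, 196, 195, 198]
br [200, 198, 197, 197, 194, 194, 193, 195, 193, 155, 73, 86, 90, 94, 95, 92, 91, 97, 130, 167, 173, 181, 192, 198, 199, 197, 195]
w9 180 [111, 110, 111, 111, 109, 110, 111, 112, 115, 113, 116, 112, 112, 110, 113, 112, 112, 112, 112, 112, 112, 110, 111, 112, 112, 112, 112, 111, 112, 110, 109, 110, 106, 45]
w9 190 [109, 111, 112, 110, 109, 110, 112, 112, 114, 114, 115, 114, 111, 112, 109, 112, 112, 113, 113, 113, 110, 114, 121, 50, 42, 59, 119, 114, 111, 113, 116, 63, 12, 25]
w9 198 [111, 111, 111, 109, 110, 110, 112, 111, 113, 113, 115, 115, 11
[... 271 characters left out ...]
, 106]
w9 210 [110, 112, 111, 110, 110, 107, 111, 112, 115, 114, 113, 112, 111, 113, 110, 111, 113, 114, 112, 115, 112, 113, 118, 68, 40, 56, 113, 113, 113, 112, 110, 106, 105, 105]
w9 215 [110, 111, 110, 109, 111, 110, 112, 113, 114, 115, 113, 112, 112, 111, 111, 112, 112, 112, 113, 113, 112, 114, 118, 70, 45, 55, 76, 92, 109, 114, 116, 114, 114, 114]
w9 220 [111, 110, 113, 111, 109, 109, 112, 112, 114, 114, 113, 112, 110, 110, 112, 110, 113, 113, 114, 111, 110, 111, 115, 91, 73, 68, 76, 92, 109, 114, 115, 114, 112, 113]
w9 224 [110, 111, 111, 110, 110, 109, 111, 111, 115, 113, 114, 113, 111, 109, 111, 111, 112, 113, 113, 112, 112, 111, 111, 111, 114, 102, 82, 92, 110, 110, 103, 83, 73, 72]
```

Request:
{"api": "step_arm", "payload": {"motion": [{"dr": [0,0,0],"slide": [0,0,-0.3],"jaw": 22},{"dr": [0,0,0],"slide": [0,0,-0.6],"jaw": 22},{"dr": [0,0,0],"slide": [-0.3,0,-0.7],"jaw": 22},{"dr": [0,0,0],"slide": [-0.6,0,-0.7],"jaw": 22},{"dr": [0,0,0],"slide": [-0.6,0,-0.7],"jaw": 22},{"dr": [0,0,0],"slide": [-0.6,0,-0.7],"jaw": 22},{"dr": [0,0,0],"slide": [-0.6,0,-0.7],"jaw": 22},{"dr": [0,0,0],"slide": [-0.6,0,-0.7],"jaw": 22}]}}

```text
clock: 25.7
position: [599.2, -6.0, 43.1]
ee_rot: [-0.135, 0.991, 0.0, -0.001]
contact_force: [-12.1, -6.6, 1.2]
gripper_width: 29.3
grasp_force: 61.5
```

```bash
python3 tgt.py 16.7 5 43; python3 look.py w10; python3 - <<'E'
import cv2,json
from h import *
b=cv2.imread("pics/w10.png",0)
def step(c,r0,r1):
    g=np.abs(np.diff(cv2.GaussianBlur(b,(3,3),0)[r0:r1,c].astype(float))); i=g.argmax();return r0+i+.5
rows=[(c,step(c,25,60)) for c in(200,300,400)]
br=[(c,step(c,208,219)) for c in(250,300,390)]; bt=[(c,step(c,219,230)) for c in(250,300,390)]
print(rows,br,bt)
s=json.load(open("pics/w10.json"));t=np.radians(15.6);X=np.array([np.cos(t),np.sin(t)])
P=px2w("wrist",rows+br+bt,[10]*6+[28]*3,s)[:,:2]@X;print((P-P[:3].mean()-100+35).round(1))
E
```

```text
jig pos 15.9 4.9 43.1 yaw 15.497460525253276 tilt [-1.4e-03  5.0e-04 -1.0e+00]
F jig -13.4 -3.2 1.2 [-2.24  3.55  0.27] 29.264646747622617
shift [-0.8  0.1  0.1]
25.7 [599.2  -6.   43.1] [-12.1  -6.6   1.2] 29.264646747622617
[[-0.964 -0.267 -0.001]
 [-0.267  0.964  0.001]
 [ 0.001  0.001 -1.   ]]
[(200, np.float64(40.5)), (300, np.float64(39.5)), (400, np.float64(40.5))] [(250, np.float64(214.5)), (300, np.float64(214.5)), (390, np.float64(214.5))] [(250, np.float64(223.5)), (300, np.float64(223.5)), (390, np.float64(222.5))]
[-65.  -65.1 -64.8  13.8  13.8  13.9  13.3  13.3  12.9]
```

Request:
{"api": "step_arm", "payload": {"motion": [{"dr": [0,-0.02,-0.01],"slide": [-0.3,0,0],"jaw": 22},{"dr": [0,-0.02,-0.02],"slide": [-0.6,0,0],"jaw": 22},{"dr": [0,-0.02,-0.02],"slide": [-0.9,0,0],"jaw": 22},{"dr": [0,-0.02,-0.02],"slide": [-0.9,0,0],"jaw": 22},{"dr": [0,-0.02,-0.02],"slide": [-0.9,0,0],"jaw": 22},{"dr": [0,-0.02,-0.02],"slide": [-0.9,0,0],"jaw": 22},{"dr": [0,-0.02,-0.02],"slide": [-0.9,0,0],"jaw": 22},{"dr": [0,-0.02,-0.02],"slide": [-0.9,0,0],"jaw": 22}]}}

```text
clock: 26.75
position: [600.1, -5.8, 43.1]
ee_rot: [-0.136, 0.991, 0.001, 0.001]
contact_force: [-11.7, -6.5, 0.6]
gripper_width: 29.2
grasp_force: 61.5
```

```bash
python3 tgt.py 16.7 5 43
```

```text
jig pos 16.8 4.9 43.1 yaw 15.601908431630601 tilt [ 0.0013  0.0014 -1.    ]
F jig -13.1 -3.1 0.6 [-2.25  3.53  0.09] 29.161871340870615
shift [0.1 0.1 0.1]
```

```bash
python3 -c "
from bench import arm
print(arm.job_done())"
```

```text
the job is handed in; nothing more can be done
None
```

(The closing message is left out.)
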